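Close up the shop's grain mill and set its grind

ROBOT

A 6-joint arm with a two-finger parallel gripper is mounted at the origin on the work surface. World frame = base frame: x ahead of the robot, y to its left, z up, the work surface at z = 0. Lengths are in m, angles in rad, forces in N, time in s.
With the tool pointing down it reaches from about 0.325 to 1 m from the base axis. Payload 5.1 kg.
Tool frame: the origin (TCP) lies midway between the tips of the shut fingers; the grasp point (between the pads) lies 19 mm behind it; z points along the fingers, y is the line along which they close (so a half turn about z gives the same grasp; the last joint's range is limited). The gripper opens to 85 mm and grips with 20 to 120 N. Pads are 22 mm wide; open, the fingers measure 114 mm over their backs; the gripper's body (76 mm by 85 mm) begins 54 mm behind the grasp point. The pads swing forward as they close: fully open they stand 13 mm farther back than shut.
Start: joints at [1.265, 0.124, 1.65, -0, 1.367, -0.083], TCP at [0.144, 0.634, 0.231] pointing down, gripper open.
Joint ranges: [-2.61, 2.61], [-1.02, 2.33], [0.03, 2.71], [-1.35, 4.49], [0.32, 2.68], [-2.91, 2.91]. Speed limits (rad/s): [2.57, 2.57, 3.14, 3.14, 3.14, 3.14].

INTERFACE

Orientations are given as a unit quaternion [w, x, y, z].
In Python, from workcell import robot gives the robot as it stands.
- The arm moves only by the tool drive_tool, never from a script. Its arguments are lists of equal length, an entry for each row: "travel": the shift along the world's x, y, z each as a share of 200 mm, from -1 to 1, a list of three; "angular": the turn, a rotation vector about the world's x, y, z each as a share of 360 degrees, from -1 to 1, a list of three. A call has 1 to 12 rows; each row is the pose to reach, as a shift and turn from the pose commanded when the call began, turning the shorter way round; what a row does not reach only later rows make up. A row lasts 1/12 s, in which the tool goes at most 41.7 mm and 7.16 degrees, less where a joint would pass 70% of its speed; a pose out of reach is approached as far as the arm can. A call with a number of a shift or a turn outside -1 to 1 is refused whole. A call with a gripper value outside its range is refused whole. "grip" is the gripper's target within -1 to 1 (shut at 1, half-way at 0, fully open at -1), set as the call begins (left out, the last holds). The fingers move at their own pace and stop on an object; "newtons" is the grip in N (left out, the last holds). Time passes only in rows, so rows that repeat a pose let the fingers close. It gives the time, the measured TCP pose, the force, the opening and the grip force at its end, in the units of the state.
- robot.read_state(): the state, without advancing time (a new reading comes with each control period).
- robot.read_camera(name): name is "scene" or "top"; returns the picture (420x560x3 uint8, red, green, blue); there is no depth.
- robot.get_calibration(name): a dict with "intrinsics" (3x3 intrinsics, pixels), "k1" (the pictures are not rectified: a ray, as slopes to the right and down, at radius r is drawn at 1 + k1 r^2 times it, then the intrinsics apply), "R" (3x3) and "t" (3): a world point X has camera coordinates R X + t. Camera axes: x right, y down, z forward; pixel columns grow to the right and rows downward; lengths in m; the calibration is good to about 2 mm. A picture is of the moment at which its call begins. get_calibration takes no time and is no camera call.
- robot.close_job(): hands the job in; it is judged then, once.
The state is a dict: "time_s": time; "joint_pos": joint angles; "qd": joint speeds; "tau": joint torques, N m; "tcp_pos": TCP position; "tool_rot": TCP orientation; "contact_force": force on the tool from outside, world axes, zero at the start; "moment": the same for the moment, N m; "finger_gap": finger opening in m; "finger_force": force on a finger pad.
Only numpy, scipy, OpenCV 4.12 (cv2) and the standard library are available. Lean on these libraries where they do the work, as an engineer would, in place of code of your own. Each camera call takes 0.05 s, during which the arm holds its last target. There are 200 camera calls.

TASK

The counter grain mill has just been cleaned. Tighten the three T-bar knobs that hold its round sloping cover, the upper one first and then the two lower ones, each clockwise until it is fully home against its end stop. Then turn the dial in the middle of the cover until its pointer meets the raised tab on the ring around it; leave the ring and the goods on the counter where they are.

Things in the scene. Friction and masses are not known exactly. Their poses are not given: they have to be found in the camera images.
- mill: Grain mill, 300 mm high, 430 mm deep, fixed to the counter: wooden base 250 mm wide, wooden drum of 290 mm diameter with a flat round aluminium cover on its sloping front, 144 mm wide hopper behind. Origin on the table, straight below the centre of the cover's face; z up, x from the front towards the hopper, y to the left.
- cover (a point): Centre of the cover's face, 185 mm above the mill's origin; axes as the mill's. The cover (282 mm across) faces front and up, its normal 0.56 rad (32 degrees) from vertical towards -x. The knobs' axes, parallel to the normal, lie 100 mm from the centre: straight up the slope, lower left and lower right (120 degrees apart), on bosses 7 mm high, 52 mm across.
- knob_top (a joint): Turn angle of the upper cover knob, rad: 0 is fully slack, it grows clockwise seen from outside (looking at the cover). Its end stop lies somewhere between 1.65 and 2.25, different for each knob, and must be felt; it starts between 0 and 0.6.
- knob_left (a joint): Turn angle of the lower left (+y) cover knob, rad: 0 is fully slack, it grows clockwise seen from outside (looking at the cover). Its end stop lies somewhere between 1.65 and 2.25, different for each knob, and must be felt; it starts between 0 and 0.6.
- knob_right (a joint): Turn angle of the lower right (-y) cover knob, rad: 0 is fully slack, it grows clockwise seen from outside (looking at the cover). Its end stop lies somewhere between 1.65 and 2.25, different for each knob, and must be felt; it starts between 0 and 0.6.
- top_grip (a point): Grip point of the upper cover knob: on its turning axis, in the middle of its bar, 43 mm outward from the cover's face. The knob is a black plastic T-bar 70 mm long, 16 mm wide and 26 mm deep (from 28 to 54 mm off the face) on a steel stem 16 mm thick with a 38 mm collar up to 13 mm off the face. x runs along the bar (turns with it), z is the turning axis pointing outward.
- left_grip (a point): Grip point of the lower left (+y) cover knob: on its turning axis, in the middle of its bar, 43 mm outward from the cover's face. The knob is a black plastic T-bar 70 mm long, 16 mm wide and 26 mm deep (from 28 to 54 mm off the face) on a steel stem 16 mm thick with a 38 mm collar up to 13 mm off the face. x runs along the bar (turns with it), z is the turning axis pointing outward.
- right_grip (a point): Grip point of the lower right (-y) cover knob: on its turning axis, in the middle of its bar, 43 mm outward from the cover's face. The knob is a black plastic T-bar 70 mm long, 16 mm wide and 26 mm deep (from 28 to 54 mm off the face) on a steel stem 16 mm thick with a 38 mm collar up to 13 mm off the face. x runs along the bar (turns with it), z is the turning axis pointing outward.
- dial (a joint): Turn angle of the dial in the middle of the cover, rad, growing clockwise seen from outside; at 0 its pointer points straight up the slope. It turns stiffly and stays where it is left. Range -1.7 to 1.7.
- dial_grip (a point): Grip point of the dial: on its axis, in its bar, 43 mm outward from the cover's face. Black disc 66 mm across with a bar 60 mm long, 16 mm wide and 38 mm deep (from 15 to 53 mm off the face) and a small steel pointer at one end. x runs along the bar to the pointer's end, z is the turning axis pointing outward.
- pointer (a point): Tip of the dial's small steel pointer, 42 mm from the dial's axis and 12 mm off the cover's face.
- index (a joint): Angle of the steel index ring round the dial, rad, counted like the dial's: the pointer meets the tab when the two angles are equal. The ring is 92 mm across, 6 mm high, very stiff; not to be moved.
- mark (a point): Point at the raised tab of the index ring (14 x 6 mm, 10 mm high, at 43 to 57 mm from the axis) where the pointer's tip has to stand: 42 mm from the axis, 12 mm off the face.
- jar: Bystander: closed glass jar, 84 mm across, 150 mm high, origin at the centre of its underside.
- oil: Bystander: green glass bottle, 66 mm across, 210 mm high, origin at the centre of its underside.
- tray: Bystander: open cardboard tray 160 x 120 mm, 60 mm high, origin at the centre of its underside.

How it is judged:
By the outcome, as a careful person would: the job done as asked, in the order asked, and still so for the second after the job is handed in, with the robot touching nothing.
It also fails if it takes over 67 s, if anything falls off the work surface, if the arm or the gripper's body presses on something with over 40 N, if the wrist force passes 120 N, or if a joint passes its speed limit or range.

## Working session

There is one attempt and no reset: what is moved stays moved. The work goes in short steps, Python scripts to look and compute and a tool call to move; the robot and the scene stay as the last step left them, time stands still between calls to the robot, and variables do not carry over. Pictures are saved under pics/ and viewed, at most 10 in all, crops included, and the job is handed in when it is done.

Besides the shell and the picture viewer there is one more tool, called after "Emit:" in YAML: its name, and indented under it one key for each argument. drive_tool: Moves the arm, as the interface text tells. Shift numbers are shares of 200 mm and turn numbers shares of 360 degrees, none past 1 either way. Its arguments: {"type":"object","properties":{"travel":{"type":"array"},"angular":{"type":"array"},"grip":{"type":"number"},"newtons":{"type":"number"}},"required":["travel","angular"]}

```bash
mkdir -p pics
python3 - <<'E'
from workcell import robot
import cv2,numpy as np
for n in("scene","top"):
    im=robot.read_camera(n); cv2.imwrite(f"pics/{n}0.png",im[:,:,::-1])
    c=robot.get_calibration(n); print(n,c, -np.array(c["R"]).T@np.array(c["t"]))
print(robot.read_state())
E
```

```text
scene {'intrinsics': array([[459.3057574 ,   0.        , 279.84549885],
       [  0.        , 459.3057574 , 207.52320811],
       [  0.        ,   0.        ,   1.        ]]), 'k1': 0.04437883163721427, 'R': array([[ 0.49521998,  0.8687521 , -0.00519264],
       [ 0.73465547, -0.42195547, -0.53125787],
       [-0.46372245,  0.25927471, -0.84719426]]), 't': array([-0.29160483, -0.3289012 ,  1.77114961])} [ 1.20735944 -0.34466365  1.32426224]
top {'intrinsics': array([[489.48828879,   0.        , 278.02569822],
       [  0.        , 489.48828879, 208.16115191],
       [  0.        ,   0.        ,   1.        ]]), 'k1': 0.0007691989924151231, 'R': array([[ 0.00525778, -0.99984834,  0.01660309],
       [-0.99768434, -0.00637086, -0.06771533],
       [ 0.06781084, -0.01620861, -0.99756652]]), 't': array([-0.01482627,  0.59007941,  1.49457376])} [0.48744264 0.01316025 1.53114033]
{'time_s': 0.1, 'joint_pos': array([ 1.26542521e+00,  1.24432638e-01,  1.65152655e+00, -5.29442703e-06,
        1.36748686e+00, -8.26032599e-02]), 'qd': array([-5.26477148e-04, -1.73813703e-03, -2.16672709e-03, -2.06377915e-03,
       -1.60548241e-04, -7.57691292e-05]), 'tau': array([ 5.56213763e-04, -4.24929965e+01, -3.66652787e+01, -9.62161585e-05,
        3.93195034e-03, -2.42617523e-05]), 'tcp_pos': array([0.14347246, 0.63341142, 0.23018706]), 'tool_rot': array([-1.76098798e-04,  1.11153180e-01,  9.93802854e-01, -9.09816949e-04]), 'contact_force': array([-0.38616492, -1.06462807, -0.40468206]), 'moment': array([-0.00447362, -0.04040733, -0.06433293]), 'finger_force': 0.0, 'finger_gap': 0.0851489897613096}
```

View pics/scene0.png

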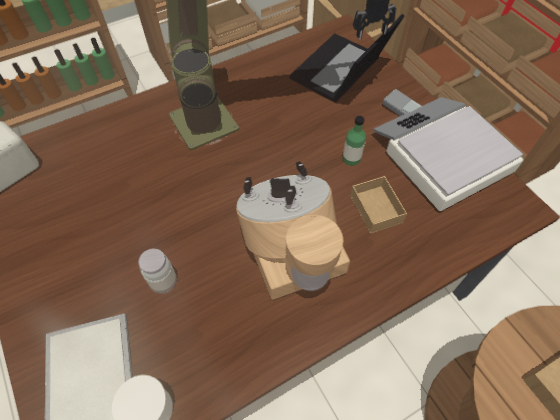

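View pics/top0.png

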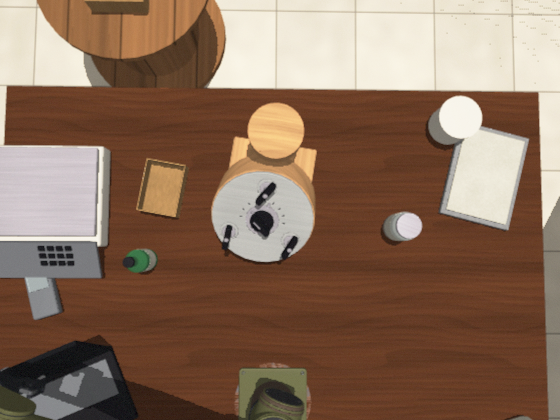

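The scene picture shows the mill's cover near (285,200). In the top picture the cover is centred near (263,216), with the dial at (262,222) and the knobs at (265,194), (227,237) and (290,247). I'll zoom in on both.

```bash
cat > h.py <<'E'
import numpy as np,cv2
from workcell import robot
def cal(n):
    c=robot.get_calibration(n); return np.array(c["intrinsics"]),c["k1"],np.array(c["R"]),np.array(c["t"])
def ray(n,uv):
    K,k,R,t=cal(n); uv=np.atleast_2d(np.array(uv,float))
    p=cv2.undistortPoints(uv.reshape(-1,1,2),K,np.array([k,0,0,0.]),R=None,P=None).reshape(-1,2)
    d=np.c_[p,np.ones(len(p))]@R
    return -R.T@t, d/np.linalg.norm(d,axis=1)[:,None]
def proj(n,X):
    K,k,R,t=cal(n); return cv2.projectPoints(np.atleast_2d(np.array(X,float)),cv2.Rodrigues(R)[0],t,K,np.array([k,0,0,0.]))[0].reshape(-1,2)
def onplane(n,uv,P,N):
    o,d=ray(n,uv); return o+d*(((P-o)@N)/(d@N))[:,None]
def tri(a,b):
    (o1,d1),(o2,d2)=ray("top",a),ray("scene",b); d1,d2=d1[0],d2[0]
    s=np.linalg.lstsq(np.c_[d1,-d2],o2-o1,rcond=None)[0]; p,q=o1+s[0]*d1,o2+s[1]*d2
    return (p+q)/2,np.linalg.norm(p-q)
def frame(psi):
    # mill axes -> world; returns u (up slope), l (left), n (normal)
    c,s=np.cos(psi),np.sin(psi); x=np.array([c,s,0]); y=np.array([-s,c,0]); z=np.array([0,0,1.])
    a=0.56; return np.cos(a)*x+np.sin(a)*z, y, -np.sin(a)*x+np.cos(a)*z
E
python3 - <<'E'
from h import *
t=cv2.imread("pics/top0.png"); s=cv2.imread("pics/scene0.png")
hsv=cv2.cvtColor(t,cv2.COLOR_BGR2HSV); m=((hsv[...,1]<45)&(hsv[...,2]>90)).astype(np.uint8)
m[:150]=0;m[280:]=0;m[:,:195]=0;m[:,335:]=0
cs=cv2.findContours(m,0,1)[0]; c=max(cs,key=cv2.contourArea); h=cv2.convexHull(c).reshape(-1,2)
print(cv2.contourArea(c),cv2.fitEllipse(h.reshape(-1,1,2)))
el=cv2.fitEllipse(h.reshape(-1,1,2)); E=cv2.ellipse2Poly((0,0),(1000,1000),0,0,360,5)/1000.
# points on ellipse
th=np.deg2rad(el[2]); q=E*np.array(el[1])/2; q=q@np.array([[np.cos(th),np.sin(th)],[-np.sin(th),np.cos(th)]])+el[0]
P=np.array([.5,0,.185])
for psi in (-.2,-.1,0,.1,.2):
    u,l,n=frame(psi); C=P.copy()
    for i in range(8):
        w=onplane("top",q,C,n); a=w@u;b=w@l
        cc=w.mean(0); C=np.array([cc[0],cc[1],.185])
    e=cv2.fitEllipse(np.c_[(w-C)@u,(w-C)@l].astype(np.float32)*1000); print(psi,C.round(4),e)
cv2.imwrite("pics/topc.png",cv2.resize(t[160:270,200:330],None,fx=5,fy=5,interpolation=cv2.INTER_CUBIC))
cv2.imwrite("pics/scenec.png",cv2.resize(s[155:265,225:355],None,fx=5,fy=5,interpolation=cv2.INTER_CUBIC))
E
```

```text
6852.5 ((262.18292236328125, 216.4725341796875), (89.88832092285156, 101.62859344482422), 101.20377349853516)
-0.2 [0.551  0.0357 0.185 ] ((-1.5317460298538208, 0.0276789627969265), (278.63616943359375, 284.83587646484375), 68.83219146728516)
-0.1 [0.551  0.0353 0.185 ] ((-1.5468670129776, -0.2903212308883667), (278.5503234863281, 284.52191162109375), 107.38162994384766)
0 [0.5509 0.0348 0.185 ] ((-1.6113122701644897, -0.6018040180206299), (275.13165283203125, 287.74652099609375), 119.14360809326172)
0.1 [0.5509 0.0344 0.185 ] ((-1.7232424020767212, -0.901133120059967), (271.42279052734375, 291.463134765625), 120.5621109008789)
0.2 [0.551 0.034 0.185] ((-1.8797831535339355, -1.1830227375030518), (267.8345642089844, 295.25225830078125), 119.74834442138672)
```

View pics/topc.png

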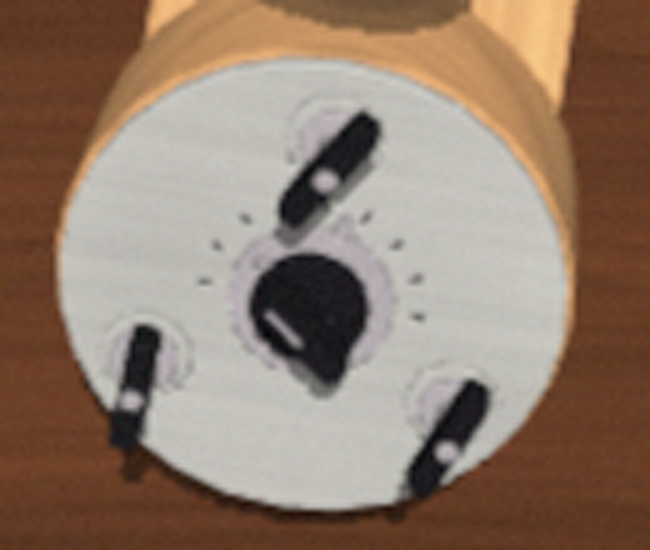

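View pics/scenec.png

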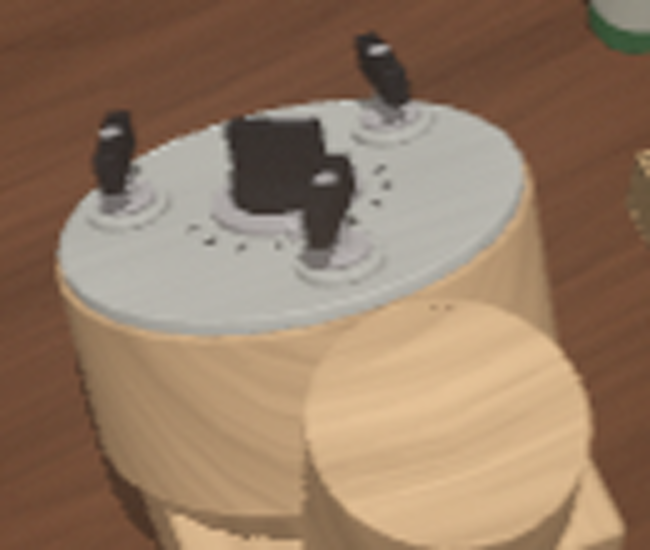

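The top crop shows white knob-centre dots at about (326,181), (131,400) and (447,452). The scene crop shows them at (325,178), (378,48) and (115,131). The dial bar runs from upper left to lower right, and its white line is near (280,328). Next I'll triangulate the dots and rectify the cover.

Run:
```python
from h import *
from scipy.optimize import least_squares
T=np.array([[326,181],[131,400],[447,452]])/5+[200,160]-.4
S=np.array([[325,178],[378,48],[115,131]])/5+[225,155]-.4
W=[]
for a,b in zip(T,S):
    p,e=tri(a,b); W.append(p); print(p.round(4),round(e,4))
W=np.array(W); print([np.linalg.norm(W[i]-W[j]).round(4) for i,j in((0,1),(0,2),(1,2))])
def pts(p,h=.054):
    u,l,n=frame(p[2]); C=np.array([p[0],p[1],.185])
    return np.array([C+.1*(np.cos(a)*u-np.sin(a)*l)+h*n for a in(0,-2*np.pi/3,2*np.pi/3)])
r=least_squares(lambda p:np.r_[(proj("top",pts(p))-T).ravel(),(proj("scene",pts(p))-S).ravel()],[.55,.035,0])
print(r.x,r.fun.reshape(-1,2).round(2)); np.save("mill.npy",r.x)
# rectified views at heights 12 mm (ring/pointer) and 54 mm (bar tops), up slope up, 3 px/mm
u,l,n=frame(r.x[2]); C=np.array([*r.x[:2],.185])
g=np.arange(-150,150,1.)
def rect(cam,im,h,rad,sc):
    k=np.arange(-rad,rad,1/sc); A,B=np.meshgrid(k,-k) # A right, B up
    X=C+(B.ravel()[:,None]*u-A.ravel()[:,None]*l)/1000+h*n
    m=proj(cam,X).reshape(*A.shape,2).astype(np.float32)
    return cv2.remap(im,m[...,0],m[...,1],cv2.INTER_CUBIC)
t=cv2.imread("pics/top0.png"); s=cv2.imread("pics/scene0.png")
out=np.vstack([np.hstack([rect("top",t,.054,145,1),rect("top",t,.009,65,290/130.)[:290,:290]]),np.hstack([rect("scene",s,.054,145,1),rect("scene",s,.009,65,290/130.)[:290,:290]])])
out=cv2.convertScaleAbs(out,alpha=1.0); cv2.imwrite("pics/rect.png",out); print(out.shape)
```

```text
[0.6031 0.0258 0.2839] 0.0025
[0.4908 0.1306 0.2053] 0.0034
[ 0.4645 -0.0387  0.2042] 0.0001
[np.float64(0.1726), np.float64(0.1724), np.float64(0.1714)]
[ 0.54776933  0.03490294 -0.15651069] [[ 0.28  0.22]
 [ 0.26  0.2 ]
 [ 0.33  0.15]
 [ 0.59 -0.08]
 [ 0.84  0.11]
 [-0.29  0.03]]
(580, 580, 3)
```

View pics/rect.png

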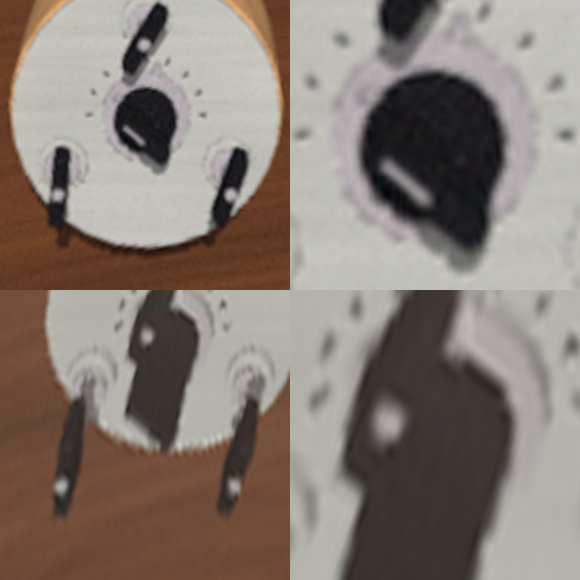

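The rectified views confirm the geometry: the knob centres come out about 173 mm apart and lie at 100 mm radius. The dial's mark points to about -0.8 rad, and there may be a tab at (460,25). I'll enhance the contrast around the ring and measure the bar angles.

Run:
```python
from h import *
p=np.load("mill.npy"); u,l,n=frame(p[2]); C=np.array([*p[:2],.185])
t=np.mean([robot.read_camera("top") for _ in range(6)],0)[:,:,::-1]
s=np.mean([robot.read_camera("scene") for _ in range(6)],0)[:,:,::-1]
np.savez("avg.npz",t=t,s=s)
def rect(cam,im,h,cx,cy,rad,sc):
    k=np.arange(-rad,rad,1/sc); A,B=np.meshgrid(k+cx,-k+cy)
    X=C+(B.ravel()[:,None]*u-A.ravel()[:,None]*l)/1000+h*n
    m=proj(cam,X).reshape(*A.shape,2).astype(np.float32)
    return cv2.remap(im.astype(np.float32),m[...,0],m[...,1],cv2.INTER_CUBIC)
print("axes px", [proj("top",C+.1*(np.cos(a)*u-np.sin(a)*l)+.054*n).round(1) for a in (0,-2.094,2.094)])
for nm,a in(("top",0),("left",-2*np.pi/3),("right",2*np.pi/3),("dial",None)):
    cx,cy=(0,0) if a is None else (100*np.sin(a),100*np.cos(a))
    r=rect("top",t,.0535,cx,cy,42,4); g=r.max(2)
    m=(g<70).astype(np.uint8); c=max(cv2.findContours(m,0,1)[0],key=cv2.contourArea)
    R=cv2.minAreaRect(c); print(nm,"bar rect mm",(np.array(R[0])/4-42).round(1),(np.array(R[1])/4).round(1),R[2])
    if nm!="dial":
        y,x=np.nonzero(m); v=np.linalg.eigh(np.cov(x,-y*1.))[1][:,1]; print("  angle from upslope cw",np.arctan2(v[0],v[1])%np.pi)
a=rect("top",t,.008,0,0,65,4); b=rect("scene",s,.008,0,0,65,4)
o=np.hstack([a,b])[:, :800]; o=cv2.resize(o,(800,400)); o=np.clip((o-110)*2.0,0,255).astype(np.uint8)
cv2.imwrite("pics/ring.png",o)
```

```text
axes px [array([[265.1, 196. ]]), array([[226.1, 239.8]]), array([[289.3, 250.1]])]
top bar rect mm [-0.6 -5.8] [20.8 75.8] 29.093822479248047
  angle from upslope cw 0.5174164827214542
left bar rect mm [ 4.1 25.8] [54.5 28. ] 58.49573516845703
  angle from upslope cw 3.108028061671669
right bar rect mm [-3.3  1.7] [24.1 93.5] 19.515872955322266
  angle from upslope cw 0.3197069660911291
dial bar rect mm [ -0.1 -11.1] [61.8 60.8] 90.0
```

View pics/ring.png

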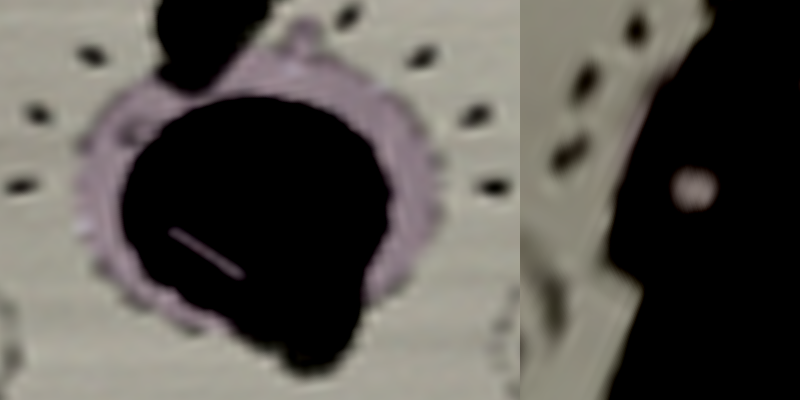

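The enhanced ring view, with 4 px/mm across and 3.08 px/mm down, shows three things:
- **Tab:** at (303,35), about +0.2 rad.
- **Pointer:** at (135,130).
- **Dial mark line:** (172,231) to (240,275), about -0.87 rad.

Now I'll plan the moves.

```bash
cat >> h.py <<'E'
from scipy.spatial.transform import Rotation as Ro
def pose(name,yang,off):
    """tool pose: y axis at angle yang clockwise from upslope, TCP off m above the face"""
    p=np.load("mill.npy"); u,l,n=frame(p[2]); C=np.array([p[0]+.0012,p[1],.185]); r=0 if name=="dial" else .1
    a={"top":0,"left":-2*np.pi/3,"right":2*np.pi/3,"dial":0}[name]
    X=C+r*(np.cos(a)*u-np.sin(a)*l)+off*n
    y=np.cos(yang)*u-np.sin(yang)*l; z=-n; x=np.cross(y,z)
    return X,Ro.from_matrix(np.c_[x,y,z])
def cur():
    s=robot.read_state(); q=s["tool_rot"]; return s,s["tcp_pos"],Ro.from_quat([q[1],q[2],q[3],q[0]])
def go(name,yang,off):
    s,X,R=cur(); Xt,Rt=pose(name,yang,off)
    print(name,off,"travel",((Xt-X)/.2).round(3),"ang",((Rt*R.inv()).as_rotvec()/2/np.pi).round(4),"target",Xt.round(3))
def tell():
    s,X,R=cur(); p=np.load("mill.npy"); u,l,n=frame(p[2]); y=R.as_matrix()[:,1]
    F=s["contact_force"]; M=s["moment"]
    print("t",s["time_s"],"X",X.round(4),"yang",np.arctan2(-y@l,y@u).round(4),"tilt err",np.arccos(min(1,-R.as_matrix()[:,2]@n)).round(4),
     "F(u,l,n)",(F@np.c_[u,l,n]).round(1),"Mn",(M@n).round(3),"M",M.round(2),"gap",s["finger_gap"],"ff",s["finger_force"],"q",s["joint_pos"].round(2))
E
python3 - <<'E'
from h import *
tell(); go("top",.6-np.pi/2,.12); go("top",.6-np.pi/2,.024)
p=np.load("mill.npy"); print("n*/.2 per 10mm",frame(p[2])[2]*.05, frame(p[2]))
E
```

```text
t 0.7 X [0.1436 0.6339 0.2313] yang -1.5146 tilt err 0.56 F(u,l,n) [-0.9  0.6 -0.1] Mn 0.03 M [0.02 0.02 0.05] gap 0.08565955294423201 ff 0.0 q [ 1.27  0.12  1.65  0.    1.37 -0.08]
top 0.12 travel [ 2.13  -3.011  0.542] ang [ 0.0099 -0.0896 -0.0827] target [0.57  0.032 0.34 ]
top 0.024 travel [ 2.382 -3.051  0.136] ang [ 0.0099 -0.0896 -0.0827] target [0.62  0.024 0.258]
n*/.2 per 10mm [-0.02623468  0.00413987  0.04236276] (array([ 0.83689927, -0.13206378,  0.5311862 ]), array([0.15587251, 0.98777718, 0.        ]), array([-0.52469361,  0.08279732,  0.84725511]))
```

Emit:
drive_tool:
  travel:
    - [0,0,0.2]
    - [0,0,0.4]
    - [0,0,0.6]
    - [0,0,0.8]
    - [0,0,0.9]
    - [0,0,0.9]
  angular:
    - [0,0,0]
    - [0,0,0]
    - [0,0,0]
    - [0,0,0]
    - [0,0,0]
    - [0,0,0]
  grip: -0.2
  newtons: 60

```text
time_s: 1.2
tcp_pos: [0.1441, 0.6353, 0.42]
tool_rot: [0.001, 0.111, 0.994, 0.006]
contact_force: [-0.9, 0.5, 1.8]
finger_gap: 0.0512
finger_force: 0.0
```

Emit:
drive_tool:
  travel:
    - [0.7,-1,0]
    - [0.7,-1,0]
    - [0.7,-1,0]
    - [0.7,-1,0]
    - [0.7,-1,0]
    - [0.7,-1,0]
    - [0.7,-1,0]
  angular:
    - [0,0,-0.04]
    - [0,0,-0.04]
    - [0,0,-0.04]
    - [0,0,-0.04]
    - [0,0,-0.04]
    - [0,0,-0.04]
    - [0,0,-0.04]

```text
time_s: 1.78
tcp_pos: [0.2864, 0.4298, 0.4108]
tool_rot: [0.001, 0.238, 0.971, -0.001]
contact_force: [1.2, 0.3, -0.4]
finger_gap: 0.0511
finger_force: 0.0
```

Emit:
drive_tool:
  travel:
    - [0.7,-1,0]
    - [0.7,-1,0]
    - [0.7,-1,0]
    - [0.7,-1,0]
    - [0.7,-1,0]
    - [0.7,-1,0]
    - [0.7,-1,0]
  angular:
    - [0,-0.05,-0.04]
    - [0,-0.05,-0.04]
    - [0,-0.05,-0.04]
    - [0,-0.05,-0.04]
    - [0,-0.05,-0.04]
    - [0,-0.05,-0.04]
    - [0,-0.05,-0.04]

```text
time_s: 2.37
tcp_pos: [0.4257, 0.2295, 0.4103]
tool_rot: [0.152, 0.355, 0.922, 0.035]
contact_force: [0.8, 0.5, 0.2]
finger_gap: 0.0512
finger_force: 0.0
```

```bash
python3 -c "
from h import *
tell(); go('top',.6-np.pi/2,.12)"
```

```text
t 2.3667 X [0.4257 0.2295 0.4103] yang -1.0051 tilt err 0.2464 F(u,l,n) [ 0.7  0.7 -0.3] Mn -0.003 M [ 0.01  0.16 -0.01] gap 0.05118754533543138 ff 0.0 q [ 0.49 -0.45  1.89 -0.18  1.45 -0.35]
top 0.12 travel [ 0.72  -0.989 -0.352] ang [-0.0054 -0.0388 -0.0034] target [0.57  0.032 0.34 ]
```

Emit:
drive_tool:
  travel:
    - [0.72,-0.99,-0.35]
    - [0.72,-0.99,-0.35]
    - [0.72,-0.99,-0.35]
    - [0.72,-0.99,-0.35]
    - [0.72,-0.99,-0.35]
    - [0.72,-0.99,-0.35]
    - [0.72,-0.99,-0.35]
    - [0.72,-0.99,-0.35]
    - [0.72,-0.99,-0.35]
  angular:
    - [-0.0054,-0.0388,-0.0034]
    - [-0.0054,-0.0388,-0.0034]
    - [-0.0054,-0.0388,-0.0034]
    - [-0.0054,-0.0388,-0.0034]
    - [-0.0054,-0.0388,-0.0034]
    - [-0.0054,-0.0388,-0.0034]
    - [-0.0054,-0.0388,-0.0034]
    - [-0.0054,-0.0388,-0.0034]
    - [-0.0054,-0.0388,-0.0034]

```text
time_s: 3.12
tcp_pos: [0.5674, 0.0365, 0.3404]
tool_rot: [0.268, 0.352, 0.895, 0.062]
contact_force: [-0.1, 0.4, 0.7]
finger_gap: 0.0513
finger_force: 0.0
```

```bash
python3 -c "
from h import *
tell(); go('top',.6-np.pi/2,.12); go('top',.6-np.pi/2,.024)
t=robot.read_camera('top')[:,:,::-1];s=robot.read_camera('scene')[:,:,::-1]
cv2.imwrite('pics/a.png',np.hstack([cv2.resize(t[150:270,200:330],(400,370),interpolation=2),cv2.resize(s[120:260,210:360],(400,370),interpolation=2)]))"
```

```text
t 3.1167 X [0.5674 0.0365 0.3404] yang -0.9767 tilt err 0.0052 F(u,l,n) [0.2 0.4 0.7] Mn -0.024 M [0.09 0.24 0.01] gap 0.051279055408222446 ff 0.0 q [ 0.01 -0.43  2.03 -0.1   0.99 -0.78]
top 0.12 travel [ 0.011 -0.024 -0.003] ang [-0.0002 -0.0003 -0.0012] target [0.57  0.032 0.34 ]
top 0.024 travel [ 0.263 -0.064 -0.41 ] ang [-0.0002 -0.0003 -0.0012] target [0.62  0.024 0.258]
```

View pics/a.png

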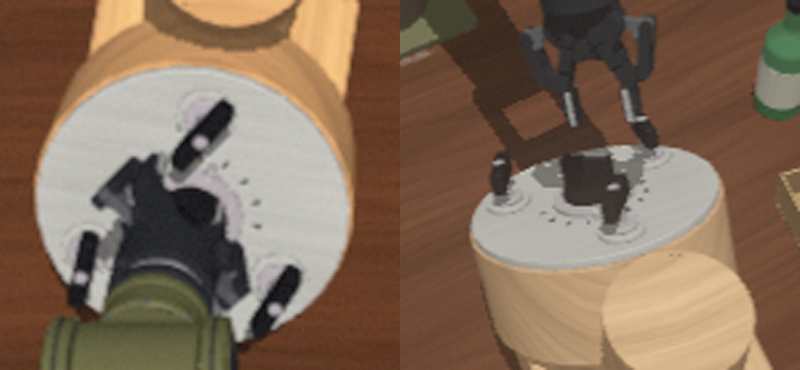

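The gripper is lined up with the top knob, seen in the left half at (202,142), with the fingers on either side of the bar. I'll move in and close.

Emit:
drive_tool:
  travel:
    - [0.13,-0.04,-0.2]
    - [0.26,-0.06,-0.41]
    - [0.26,-0.06,-0.41]
    - [0.26,-0.06,-0.41]
    - [0.26,-0.06,-0.41]
    - [0.26,-0.06,-0.41]
  angular:
    - [0,0,0]
    - [0,0,0]
    - [0,0,0]
    - [0,0,0]
    - [0,0,0]
    - [0,0,0]

```text
time_s: 3.72
tcp_pos: [0.6201, 0.0252, 0.2621]
tool_rot: [0.271, 0.351, 0.894, 0.063]
contact_force: [-0.1, 0.2, 0.3]
finger_gap: 0.051
finger_force: 0.0
```

```bash
python3 -c "
from h import *
tell(); go('top',.6-np.pi/2,.024)"
```

```text
t 3.7167 X [0.6201 0.0252 0.2621] yang -0.9784 tilt err 0.0065 F(u,l,n) [0.1 0.2 0.3] Mn -0.008 M [ 0.04  0.26 -0.01] gap 0.05099193330276785 ff 0.0 q [-0.01 -0.26  2.04 -0.1   0.81 -0.79]
top 0.024 travel [-0.    -0.008 -0.018] ang [-0.0001  0.0005 -0.0015] target [0.62  0.024 0.258]
```

Emit:
drive_tool:
  travel:
    - [0,-0.006,-0.015]
    - [0,-0.006,-0.015]
    - [0,-0.006,-0.015]
    - [0,-0.006,-0.015]
    - [0,-0.006,-0.015]
    - [0,-0.006,-0.015]
    - [0,-0.006,-0.015]
  angular:
    - [0,0,0]
    - [0,0,0]
    - [0,0,0]
    - [0,0,0]
    - [0,0,0]
    - [0,0,0]
    - [0,0,0]
  grip: 1
  newtons: 60

```text
time_s: 4.3
tcp_pos: [0.6196, 0.0229, 0.2581]
tool_rot: [0.27, 0.351, 0.894, 0.062]
contact_force: [-6.1, 1.6, 6.2]
finger_gap: 0.015
finger_force: 58.1
```

```bash
python3 -c "
from h import *
tell(); go('top',.6-np.pi/2,.024)
n=frame(np.load('mill.npy')[2])[2]; print('cw rot per 10deg', -n/36)"
```

```text
t 4.3 X [0.6196 0.0229 0.2581] yang -0.9772 tilt err 0.0046 F(u,l,n) [-2.   0.6  8.6] Mn 0.099 M [0.06 0.77 0.08] gap 0.01498967139958833 ff 58.11309814453125 q [-0.02 -0.26  2.04 -0.09  0.81 -0.8 ]
top 0.024 travel [0.002 0.004 0.002] ang [-0.0001  0.0001 -0.0012] target [0.62  0.024 0.258]
cw rot per 10deg [ 0.01457482 -0.00229993 -0.02353486]
```

Emit:
drive_tool:
  travel:
    - [0,0,0]
    - [0,0,0]
    - [0,0,0]
    - [0,0,0]
    - [0,0,0]
    - [0,0,0]
    - [0,0,0]
    - [0,0,0]
    - [0,0,0]
    - [0,0,0]
    - [0,0,0]
    - [0,0,0]
  angular:
    - [0.0073,-0.0011,-0.0118]
    - [0.0146,-0.0023,-0.0235]
    - [0.0219,-0.0034,-0.0353]
    - [0.0291,-0.0046,-0.0471]
    - [0.0364,-0.0057,-0.0588]
    - [0.0437,-0.0069,-0.0706]
    - [0.051,-0.008,-0.0824]
    - [0.0583,-0.0092,-0.0941]
    - [0.0656,-0.0103,-0.1059]
    - [0.0729,-0.0115,-0.1177]
    - [0.0802,-0.0126,-0.1294]
    - [0.0802,-0.0126,-0.1294]

```text
time_s: 5.3
tcp_pos: [0.6197, 0.0231, 0.2581]
tool_rot: [0.212, 0.725, 0.63, 0.181]
contact_force: [-6.0, 1.5, 6.3]
finger_gap: 0.0149
finger_force: 58.1
```

```bash
python3 -c "
from h import *
tell(); go('top',.0,.024)"
```

```text
t 5.3 X [0.6197 0.0231 0.2581] yang -0.0142 tilt err 0.0061 F(u,l,n) [-1.8  0.6  8.6] Mn -0.005 M [ 0.13  0.82 -0.01] gap 0.014878311564986155 ff 58.11298836255446 q [-0.02 -0.26  2.04 -0.1   0.8   0.17]
top 0.024 travel [0.002 0.003 0.002] ang [ 0.0007  0.0006 -0.0023] target [0.62  0.024 0.258]
```

Emit:
drive_tool:
  travel:
    - [0,0,0]
    - [0,0,0]
    - [0,0,0]
    - [0,0,0]
    - [0,0,0]
    - [0,0,0]
  angular:
    - [0.0073,-0.0011,-0.0118]
    - [0.0146,-0.0023,-0.0235]
    - [0.0219,-0.0034,-0.0353]
    - [0.0291,-0.0046,-0.0471]
    - [0.0291,-0.0046,-0.0471]
    - [0.0291,-0.0046,-0.0471]

```text
time_s: 5.8
tcp_pos: [0.6198, 0.023, 0.2582]
tool_rot: [0.178, 0.823, 0.495, 0.215]
contact_force: [-5.2, 1.7, 4.2]
finger_gap: 0.0152
finger_force: 58.1
```

```bash
python3 -c "
from h import *
tell(); go('top',.0,.024)"
```

```text
t 5.8 X [0.6198 0.023  0.2582] yang 0.3331 tilt err 0.0061 F(u,l,n) [-2.3  0.9  6.5] Mn -0.186 M [ 0.36  0.69 -0.06] gap 0.01521617025979344 ff 58.128308770246804 q [-0.02 -0.26  2.04 -0.1   0.8   0.52]
top 0.024 travel [0.001 0.003 0.001] ang [-0.0282  0.0053  0.0446] target [0.62  0.024 0.258]
```

Emit:
drive_tool:
  travel:
    - [0,0,0]
    - [0,0,0]
    - [0,0,0]
    - [0,0,0]
  angular:
    - [0.0073,-0.0011,-0.0118]
    - [0.0146,-0.0023,-0.0235]
    - [0.0219,-0.0034,-0.0353]
    - [0.0219,-0.0034,-0.0353]

```text
time_s: 6.13
tcp_pos: [0.6189, 0.0216, 0.2582]
tool_rot: [0.152, 0.879, 0.387, 0.233]
contact_force: [-12.4, -2.1, 8.9]
finger_gap: 0.0151
finger_force: 175.4
```

```bash
sed -i 's/"q",s\["joint/"tau6",s["tau"][5].round(3),"q",s["joint/' h.py; python3 -c "
from h import *
tell()"
```

```text
t 6.1333 X [0.6189 0.0216 0.2582] yang 0.5836 tilt err 0.0058 F(u,l,n) [-5.4 -4.  13.9] Mn 2.912 M [-1.9   1.58  2.11] gap 0.015120143632251589 ff 175.44228338185349 tau6 3.467 q [-0.02 -0.26  2.04 -0.11  0.81  0.78]
```

Emit:
drive_tool:
  travel:
    - [0,0,0]
    - [0,0,0]
    - [0,0,0]
    - [0,0,0]
  angular:
    - [0.0073,-0.0011,-0.0118]
    - [0.0146,-0.0023,-0.0235]
    - [0.0219,-0.0034,-0.0353]
    - [0.0219,-0.0034,-0.0353]

```text
time_s: 6.47
tcp_pos: [0.6187, 0.0214, 0.2584]
tool_rot: [0.128, 0.917, 0.284, 0.248]
contact_force: [-15.0, 2.0, 10.9]
finger_gap: 0.0153
finger_force: 393.8
```

```bash
python3 -c "
from h import *
tell()"
```

```text
t 6.4667 X [0.6187 0.0214 0.2584] yang 0.8114 tilt err 0.0129 F(u,l,n) [-7.  -0.3 17.3] Mn 11.199 M [-5.39  2.55  9.63] gap 0.015279621573445179 ff 393.84943085722625 tau6 11.806 q [-0.01 -0.26  2.04 -0.12  0.81  1.02]
```

Mn rises from about 0 to 2.9 and then 11 Nm, so this knob is at its end stop. I'll unload part of the way, then open and retract.

Emit:
drive_tool:
  travel:
    - [0,0,0]
    - [0,0,0]
    - [0,0,0]
  angular:
    - [-0.0073,0.0011,0.0118]
    - [-0.0182,0.0028,0.0294]
    - [-0.0182,0.0028,0.0294]

```text
time_s: 6.72
tcp_pos: [0.6189, 0.0216, 0.2582]
tool_rot: [0.149, 0.885, 0.373, 0.235]
contact_force: [-12.7, -2.1, 8.5]
finger_gap: 0.0156
finger_force: 203.6
```

```bash
python3 -c "
from h import *
tell()"
```

```text
t 6.7167 X [0.6189 0.0216 0.2582] yang 0.6157 tilt err 0.007 F(u,l,n) [-5.9 -4.1 13.7] Mn 4.003 M [-2.39  1.72  3.08] gap 0.015634390827211984 ff 203.56045989319682 tau6 3.314 q [-0.02 -0.26  2.04 -0.11  0.8   0.81]
```

Emit:
drive_tool:
  travel:
    - [0,0,0]
    - [0,0,0]
    - [0,0,0]
    - [0,0,0]
  angular:
    - [0,0,0]
    - [0,0,0]
    - [0,0,0]
    - [0,0,0]
  grip: -0.2

```text
time_s: 7.05
tcp_pos: [0.6197, 0.0227, 0.2561]
tool_rot: [0.144, 0.889, 0.363, 0.238]
contact_force: [0.5, 0.4, 0.3]
finger_gap: 0.0512
finger_force: 0.0
```

```bash
python3 -c "
from h import *
tell(); go('top',.5,.12)"
```

```text
t 7.05 X [0.6197 0.0227 0.2561] yang 0.6389 tilt err 0.0041 F(u,l,n) [ 0.5  0.5 -0. ] Mn 0.037 M [0.01 0.24 0.03] gap 0.05118170802813665 ff 0.0 tau6 0.005 q [-0.02 -0.26  2.05 -0.1   0.8   0.83]
top 0.12 travel [-0.25   0.045  0.418] ang [-0.0117  0.0025  0.0186] target [0.57  0.032 0.34 ]
```

Emit:
drive_tool:
  travel:
    - [-0.12,0.02,0.2]
    - [-0.26,0.04,0.42]
    - [-0.26,0.04,0.42]
    - [-0.26,0.04,0.42]
    - [-0.26,0.04,0.42]
    - [-0.26,0.04,0.42]
    - [-0.26,0.04,0.42]
    - [-0.26,0.04,0.42]
    - [-0.26,0.04,0.42]
  angular:
    - [0,0,0]
    - [0,0,0]
    - [-0.0109,0.0017,0.0176]
    - [-0.0219,0.0034,0.0353]
    - [-0.0328,0.0051,0.0529]
    - [-0.0437,0.0069,0.0706]
    - [-0.0546,0.0086,0.0882]
    - [-0.0656,0.0103,0.1059]
    - [-0.0765,0.0121,0.1236]

```text
time_s: 7.8
tcp_pos: [0.5676, 0.0307, 0.3401]
tool_rot: [0.23, 0.649, 0.708, 0.155]
contact_force: [-0.3, 0.1, -0.2]
finger_gap: 0.0509
finger_force: 0.0
```

```bash
python3 -c "
from h import *
tell(); go('left',-np.pi/2,.12)"
```

```text
t 7.8 X [0.5676 0.0307 0.3401] yang -0.2426 tilt err 0.0043 F(u,l,n) [-0.4  0.  -0. ] Mn -0.007 M [ 0.04  0.21 -0.  ] gap 0.050944031383343656 ff 0.0 tau6 1.242 q [-0.   -0.43  2.03 -0.09  0.99 -0.06]
left 0.12 travel [-0.55   0.532 -0.4  ] ang [-0.1115  0.0174  0.1787] target [0.458 0.137 0.26 ]
```

Emit:
drive_tool:
  travel:
    - [-0.06,0.06,-0.04]
    - [-0.12,0.12,-0.09]
    - [-0.18,0.18,-0.13]
    - [-0.24,0.24,-0.18]
    - [-0.3,0.3,-0.22]
    - [-0.37,0.36,-0.27]
    - [-0.44,0.42,-0.32]
    - [-0.5,0.48,-0.36]
    - [-0.55,0.53,-0.4]
    - [-0.55,0.53,-0.4]
    - [-0.55,0.53,-0.4]
    - [-0.55,0.53,-0.4]
  angular:
    - [-0.0101,0.0016,0.0162]
    - [-0.0203,0.0032,0.0325]
    - [-0.0304,0.0047,0.0487]
    - [-0.0405,0.0063,0.065]
    - [-0.0507,0.0079,0.0812]
    - [-0.0608,0.0095,0.0975]
    - [-0.071,0.0111,0.1137]
    - [-0.0811,0.0127,0.13]
    - [-0.0912,0.0142,0.1462]
    - [-0.1014,0.0158,0.1625]
    - [-0.1115,0.0174,0.1787]
    - [-0.1115,0.0174,0.1787]

```text
time_s: 8.8
tcp_pos: [0.4574, 0.137, 0.26]
tool_rot: [0.275, 0.077, 0.958, -0.021]
contact_force: [1.0, -0.1, -0.5]
finger_gap: 0.0514
finger_force: 0.0
```

```bash
python3 -c "
from h import *
tell(); go('left',-np.pi/2,.024)
t=robot.read_camera('top')[:,:,::-1];s=robot.read_camera('scene')[:,:,::-1]
cv2.imwrite('pics/b.png',np.hstack([cv2.resize(t[160:280,200:330],(400,370),interpolation=2),cv2.resize(s[120:260,210:360],(400,370),interpolation=2)]))"
```

```text
t 8.8 X [0.4574 0.137  0.26  ] yang -1.5672 tilt err 0.0007 F(u,l,n) [ 0.6  0.1 -1. ] Mn 0.008 M [0.05 0.25 0.01] gap 0.051379026683981734 ff 0.0 tau6 -0.847 q [ 0.32 -0.61  2.28 -0.29  0.99 -0.99]
left 0.024 travel [ 0.253 -0.04  -0.406] ang [-0.0004  0.      0.0004] target [0.508 0.129 0.179]
```

View pics/b.png

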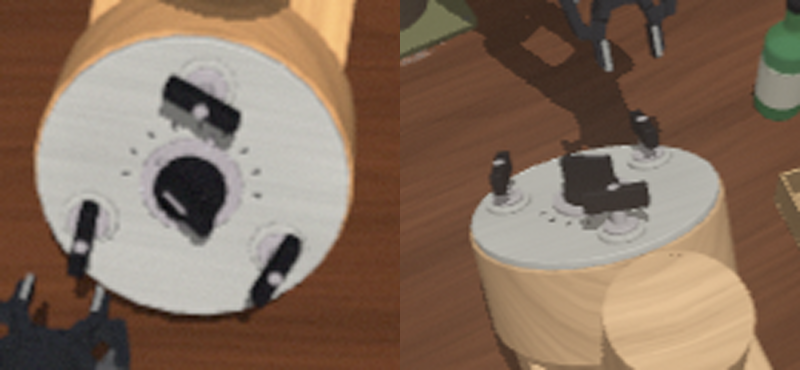

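The top knob now lies across the slope at (202,110) in the left half. The left knob is at (82,240), with the fingers below it and either side of its line. Moving in.

Emit:
drive_tool:
  travel:
    - [0.12,-0.02,-0.2]
    - [0.253,-0.04,-0.406]
    - [0.253,-0.04,-0.406]
    - [0.253,-0.04,-0.406]
    - [0.253,-0.04,-0.406]
    - [0.253,-0.04,-0.406]
  angular:
    - [0,0,0]
    - [0,0,0]
    - [0,0,0]
    - [0,0,0]
    - [0,0,0]
    - [0,0,0]

```text
time_s: 9.4
tcp_pos: [0.5089, 0.1289, 0.1809]
tool_rot: [0.277, 0.078, 0.958, -0.02]
contact_force: [0.0, 0.5, 1.2]
finger_gap: 0.051
finger_force: 0.0
```

Emit:
drive_tool:
  travel:
    - [0,0,0]
    - [0,0,0]
    - [0,0,0]
    - [0,0,0]
    - [0,0,0]
    - [0,0,0]
  angular:
    - [0,0,0]
    - [0,0,0]
    - [0,0,0]
    - [0,0,0]
    - [0,0,0]
    - [0,0,0]
  grip: 1

```text
time_s: 9.9
tcp_pos: [0.5086, 0.1278, 0.1814]
tool_rot: [0.277, 0.078, 0.958, -0.022]
contact_force: [-5.8, -6.0, 7.1]
finger_gap: 0.0154
finger_force: 58.3
```

```bash
python3 -c "
from h import *
tell(); go('left',-np.pi/2,.024)"
```

```text
t 9.9 X [0.5086 0.1278 0.1814] yang -1.5656 tilt err 0.0032 F(u,l,n) [-0.3 -6.9  8.5] Mn 0.006 M [-0.93  0.47 -0.61] gap 0.01541376660656765 ff 58.269101251498796 tau6 -0.037 q [ 0.26 -0.42  2.29 -0.32  0.77 -0.98]
left 0.024 travel [-0.003  0.006 -0.013] ang [-0.0001  0.0004  0.0009] target [0.508 0.129 0.179]
```

Emit:
drive_tool:
  travel:
    - [0,0,0]
    - [0,0,0]
    - [0,0,0]
    - [0,0,0]
    - [0,0,0]
    - [0,0,0]
    - [0,0,0]
    - [0,0,0]
    - [0,0,0]
    - [0,0,0]
    - [0,0,0]
    - [0,0,0]
  angular:
    - [0.0073,-0.0011,-0.0118]
    - [0.0146,-0.0023,-0.0235]
    - [0.0219,-0.0034,-0.0353]
    - [0.0291,-0.0046,-0.0471]
    - [0.0364,-0.0057,-0.0588]
    - [0.0437,-0.0069,-0.0706]
    - [0.051,-0.008,-0.0824]
    - [0.0583,-0.0092,-0.0941]
    - [0.0656,-0.0103,-0.1059]
    - [0.0729,-0.0115,-0.1177]
    - [0.0802,-0.0126,-0.1294]
    - [0.0802,-0.0126,-0.1294]

```text
time_s: 10.9
tcp_pos: [0.5074, 0.1258, 0.1809]
tool_rot: [0.255, 0.513, 0.813, 0.105]
contact_force: [-13.7, -15.7, 11.5]
finger_gap: 0.0151
finger_force: 60.4
```

Emit:
drive_tool:
  travel:
    - [0,0,0]
    - [0,0,0]
    - [0,0,0]
    - [0,0,0]
  angular:
    - [0.0073,-0.0011,-0.0118]
    - [0.0146,-0.0023,-0.0235]
    - [0.0219,-0.0034,-0.0353]
    - [0.0219,-0.0034,-0.0353]

```text
time_s: 11.23
tcp_pos: [0.5069, 0.1256, 0.1805]
tool_rot: [0.238, 0.615, 0.739, 0.137]
contact_force: [-19.3, -16.0, 13.6]
finger_gap: 0.0149
finger_force: 60.9
```

```bash
python3 -c "
from h import *
tell()"
```

```text
t 11.2333 X [0.5069 0.1256 0.1805] yang -0.3422 tilt err 0.0086 F(u,l,n) [ -6.9 -18.8  20.3] Mn -0.119 M [-2.22  1.43 -1.65] gap 0.014883098467734272 ff 60.860482226125896 tau6 0.384 q [ 0.26 -0.42  2.29 -0.32  0.78  0.24]
```

Emit:
drive_tool:
  travel:
    - [0,0,0]
    - [0,0,0]
    - [0,0,0]
    - [0,0,0]
  angular:
    - [0.0073,-0.0011,-0.0118]
    - [0.0146,-0.0023,-0.0235]
    - [0.0219,-0.0034,-0.0353]
    - [0.0219,-0.0034,-0.0353]

```text
time_s: 11.57
tcp_pos: [0.5063, 0.1255, 0.1801]
tool_rot: [0.218, 0.706, 0.653, 0.166]
contact_force: [-22.2, -16.2, 14.2]
finger_gap: 0.0153
finger_force: 61.4
```

```bash
python3 -c "
from h import *
tell()"
```

```text
t 11.5667 X [0.5063 0.1255 0.1801] yang -0.0803 tilt err 0.0096 F(u,l,n) [ -8.9 -19.4  22.3] Mn -0.12 M [-2.18  1.75 -1.66] gap 0.01528226945328398 ff 61.36167364194989 tau6 0.379 q [ 0.26 -0.42  2.29 -0.32  0.78  0.51]
```

Emit:
drive_tool:
  travel:
    - [-0.005,-0.008,0]
    - [-0.01,-0.017,0]
    - [-0.01,-0.017,-0.004]
    - [-0.01,-0.017,-0.004]
  angular:
    - [0.0073,-0.0011,-0.0118]
    - [0.0146,-0.0023,-0.0235]
    - [0.0219,-0.0034,-0.0353]
    - [0.0219,-0.0034,-0.0353]

```text
time_s: 11.9
tcp_pos: [0.5056, 0.1255, 0.1798]
tool_rot: [0.192, 0.785, 0.555, 0.198]
contact_force: [-11.2, -1.0, 7.4]
finger_gap: 0.0153
finger_force: 60.4
```

```bash
python3 -c "
from h import *
tell()"
```

```text
t 11.9 X [0.5056 0.1255 0.1798] yang 0.184 tilt err 0.0014 F(u,l,n) [-5.3 -2.7 12. ] Mn -0.116 M [-0.16  1.17 -0.35] gap 0.015312222941531513 ff 60.40011925448198 tau6 0.365 q [ 0.25 -0.42  2.3  -0.3   0.77  0.76]
```

Emit:
drive_tool:
  travel:
    - [0,0,0]
    - [0,0,0]
    - [0,0,0]
  angular:
    - [0.0073,-0.0011,-0.0118]
    - [0.0146,-0.0023,-0.0235]
    - [0.0146,-0.0023,-0.0235]

```text
time_s: 12.15
tcp_pos: [0.5052, 0.1257, 0.1795]
tool_rot: [0.174, 0.83, 0.484, 0.214]
contact_force: [-12.9, 0.0, 8.5]
finger_gap: 0.0151
finger_force: 60.8
```

```bash
python3 -c "
from h import *
tell()"
```

```text
t 12.15 X [0.5052 0.1257 0.1795] yang 0.3583 tilt err 0.0023 F(u,l,n) [-6.3 -2.  13.9] Mn -0.1 M [-0.05  1.41 -0.29] gap 0.015060333801356508 ff 60.75963426323142 tau6 0.363 q [ 0.25 -0.42  2.3  -0.3   0.77  0.93]
```

Emit:
drive_tool:
  travel:
    - [-0.005,0,0]
    - [-0.005,0,0]
    - [-0.005,0,0]
  angular:
    - [0.0073,-0.0011,-0.0118]
    - [0.0146,-0.0023,-0.0235]
    - [0.0146,-0.0023,-0.0235]

```text
time_s: 12.4
tcp_pos: [0.5048, 0.126, 0.1793]
tool_rot: [0.154, 0.869, 0.41, 0.229]
contact_force: [-4.0, 2.5, 3.0]
finger_gap: 0.0153
finger_force: 59.7
```

```bash
python3 -c "
from h import *
tell()"
```

```text
t 12.4 X [0.5048 0.126  0.1793] yang 0.5326 tilt err 0.0029 F(u,l,n) [-2.1  1.9  4.8] Mn -0.139 M [ 0.23  0.83 -0.1 ] gap 0.015305879634013395 ff 59.703705296851695 tau6 0.356 q [ 0.25 -0.43  2.3  -0.3   0.77  1.11]
```

Emit:
drive_tool:
  travel:
    - [0,0,0]
    - [0,0,0]
    - [0,0,0]
  angular:
    - [0.0073,-0.0011,-0.0118]
    - [0.0146,-0.0023,-0.0235]
    - [0.0146,-0.0023,-0.0235]

```text
time_s: 12.65
tcp_pos: [0.5046, 0.1259, 0.1792]
tool_rot: [0.135, 0.9, 0.336, 0.241]
contact_force: [-8.6, 3.0, 4.3]
finger_gap: 0.0151
finger_force: 85.2
```

```bash
python3 -c "
from h import *
tell()"
```

```text
t 12.65 X [0.5046 0.1259 0.1792] yang 0.6998 tilt err 0.0019 F(u,l,n) [-5.3  1.6  8.4] Mn 1.703 M [-0.51  1.28  1.57] gap 0.015088251010666489 ff 85.1700515113771 tau6 2.262 q [ 0.25 -0.43  2.3  -0.31  0.77  1.27]
```

Emit:
drive_tool:
  travel:
    - [0,0,0]
    - [0,0,0]
    - [0,0,0]
  angular:
    - [0.0058,-0.0009,-0.0094]
    - [0.0117,-0.0018,-0.0188]
    - [0.0117,-0.0018,-0.0188]

```text
time_s: 12.9
tcp_pos: [0.5045, 0.1259, 0.1793]
tool_rot: [0.121, 0.919, 0.279, 0.249]
contact_force: [-13.1, 6.5, 7.4]
finger_gap: 0.0152
finger_force: 171.7
```

```bash
python3 -c "
from h import *
tell()"
```

```text
t 12.9 X [0.5045 0.1259 0.1793] yang 0.8244 tilt err 0.002 F(u,l,n) [-7.9  4.3 13.7] Mn 5.207 M [-1.88  1.81  4.8 ] gap 0.015165818806953021 ff 171.68198990027577 tau6 5.665 q [ 0.25 -0.43  2.3  -0.31  0.77  1.4 ]
```

Emit:
drive_tool:
  travel:
    - [0,0,0]
    - [0,0,0]
  angular:
    - [-0.0087,0.0014,0.0141]
    - [-0.0087,0.0014,0.0141]

```text
time_s: 13.07
tcp_pos: [0.5046, 0.1259, 0.1792]
tool_rot: [0.132, 0.904, 0.325, 0.243]
contact_force: [-8.7, 3.5, 4.8]
finger_gap: 0.0149
finger_force: 101.7
```

Emit:
drive_tool:
  travel:
    - [0,0,0]
    - [0,0,0]
    - [0,0,0]
    - [0,0,0]
  angular:
    - [0,0,0]
    - [0,0,0]
    - [0,0,0]
    - [0,0,0]
  grip: -0.2

```text
time_s: 13.4
tcp_pos: [0.5055, 0.1254, 0.1789]
tool_rot: [0.13, 0.907, 0.319, 0.244]
contact_force: [-0.6, -0.4, -0.1]
finger_gap: 0.0514
finger_force: 0.0
```

```bash
python3 -c "
from h import *
tell(); go('left',.6,.12)"
```

```text
t 13.4 X [0.5055 0.1254 0.1789] yang 0.7393 tilt err 0.0029 F(u,l,n) [-0.5 -0.5  0.2] Mn -0.003 M [ 0.02  0.24 -0.02] gap 0.05137419119895232 ff 0.0 tau6 0.003 q [ 0.25 -0.43  2.3  -0.3   0.77  1.31]
left 0.12 travel [-0.239  0.058  0.406] ang [-0.012   0.002   0.0185] target [0.458 0.137 0.26 ]
```

Emit:
drive_tool:
  travel:
    - [-0.12,0.02,0.2]
    - [-0.26,0.04,0.42]
    - [-0.26,0.04,0.42]
    - [-0.26,0.04,0.42]
    - [-0.26,0.04,0.42]
    - [-0.26,0.04,0.42]
    - [-0.26,0.04,0.42]
    - [-0.26,0.04,0.42]
    - [-0.26,0.04,0.42]
  angular:
    - [0,0,0]
    - [0,0,0]
    - [-0.0109,0.0017,0.0176]
    - [-0.0219,0.0034,0.0353]
    - [-0.0328,0.0051,0.0529]
    - [-0.0437,0.0069,0.0706]
    - [-0.0546,0.0086,0.0882]
    - [-0.0656,0.0103,0.1059]
    - [-0.0765,0.0121,0.1236]

```text
time_s: 14.15
tcp_pos: [0.4534, 0.1332, 0.2626]
tool_rot: [0.221, 0.685, 0.675, 0.164]
contact_force: [-0.3, -0.4, -0.9]
finger_gap: 0.0513
finger_force: 0.0
```

```bash
python3 -c "
from h import *
tell(); go('right',.38-np.pi/2,.12)"
```

```text
t 14.15 X [0.4534 0.1332 0.2626] yang -0.1418 tilt err 0.0023 F(u,l,n) [-0.7 -0.5 -0.6] Mn 0.018 M [0.06 0.27 0.03] gap 0.05129460844175097 ff 0.0 tau6 1.239 q [ 0.31 -0.63  2.28 -0.29  1.    0.42]
right 0.12 travel [-0.113 -0.837 -0.012] ang [-0.0877  0.0135  0.1414] target [ 0.431 -0.034  0.26 ]
```

Emit:
drive_tool:
  travel:
    - [-0.01,-0.08,0]
    - [-0.02,-0.16,0]
    - [-0.03,-0.25,0]
    - [-0.04,-0.33,0]
    - [-0.06,-0.42,0]
    - [-0.07,-0.5,-0.01]
    - [-0.08,-0.58,-0.01]
    - [-0.09,-0.67,-0.01]
    - [-0.11,-0.75,-0.01]
    - [-0.12,-0.84,-0.01]
    - [-0.12,-0.845,-0.01]
    - [-0.12,-0.845,-0.01]
  angular:
    - [-0.0088,0.0013,0.0141]
    - [-0.0175,0.0027,0.0283]
    - [-0.0263,0.004,0.0424]
    - [-0.0351,0.0054,0.0566]
    - [-0.0438,0.0067,0.0707]
    - [-0.0526,0.0081,0.0848]
    - [-0.0614,0.0094,0.099]
    - [-0.0702,0.0108,0.1131]
    - [-0.0789,0.0121,0.1273]
    - [-0.0877,0.0135,0.1414]
    - [-0.0877,0.0135,0.1414]
    - [-0.0877,0.0135,0.1414]

```text
time_s: 15.15
tcp_pos: [0.4292, -0.0366, 0.2606]
tool_rot: [0.275, 0.26, 0.925, 0.032]
contact_force: [-0.3, 1.3, -0.2]
finger_gap: 0.0513
finger_force: 0.0
```

```bash
python3 -c "
from h import *
tell(); go('right',.38-np.pi/2,.024)"
```

```text
t 15.15 X [ 0.4292 -0.0366  0.2606] yang -1.1797 tilt err 0.0017 F(u,l,n) [-0.5  1.2  0.1] Mn 0.032 M [0.05 0.3  0.04] gap 0.051259081161670064 ff 0.0 tau6 -0.208 q [-0.24 -0.83  2.39  0.05  1.02 -1.27]
right 0.024 travel [ 0.259 -0.027 -0.409] ang [-0.0007  0.0002  0.0016] target [ 0.481 -0.042  0.179]
```

Emit:
drive_tool:
  travel:
    - [0.12,-0.02,-0.2]
    - [0.25,-0.036,-0.41]
    - [0.25,-0.036,-0.41]
    - [0.25,-0.036,-0.41]
    - [0.25,-0.036,-0.41]
    - [0.25,-0.036,-0.41]
  angular:
    - [0,0,0]
    - [0,0,0]
    - [0,0,0]
    - [0,0,0]
    - [0,0,0]
    - [0,0,0]

```text
time_s: 15.65
tcp_pos: [0.4799, -0.0423, 0.1801]
tool_rot: [0.275, 0.257, 0.926, 0.032]
contact_force: [0.1, -0.7, 0.9]
finger_gap: 0.0512
finger_force: 0.0
```

Emit:
drive_tool:
  travel:
    - [0,0,0]
    - [0,0,0]
    - [0,0,0]
    - [0,0,0]
    - [0,0,0]
    - [0,0,0]
  angular:
    - [0,0,0]
    - [0,0,0]
    - [0,0,0]
    - [0,0,0]
    - [0,0,0]
    - [0,0,0]
  grip: 1

```text
time_s: 16.15
tcp_pos: [0.4796, -0.043, 0.1803]
tool_rot: [0.275, 0.257, 0.926, 0.031]
contact_force: [-5.0, 0.7, 6.7]
finger_gap: 0.0154
finger_force: 58.1
```

```bash
python3 -c "
from h import *
tell(); go('right',.38-np.pi/2,.024)"
```

```text
t 16.15 X [ 0.4796 -0.043   0.1803] yang -1.1857 tilt err 0.002 F(u,l,n) [-0.8 -0.1  8.3] Mn 0.125 M [0.01 0.62 0.09] gap 0.015402652966499598 ff 58.142606019973755 tau6 0.109 q [-0.22 -0.6   2.4   0.05  0.78 -1.27]
right 0.024 travel [ 0.007  0.005 -0.008] ang [-0.0003  0.0004  0.0007] target [ 0.481 -0.042  0.179]
```

Well centred. Turning the knob.

Emit:
drive_tool:
  travel:
    - [0,0,0]
    - [0,0,0]
    - [0,0,0]
    - [0,0,0]
    - [0,0,0]
    - [0,0,0]
    - [0,0,0]
    - [0,0,0]
    - [0,0,0]
    - [0,0,0]
    - [0,0,0]
    - [0,0,0]
  angular:
    - [0.0073,-0.0011,-0.0118]
    - [0.0146,-0.0023,-0.0235]
    - [0.0219,-0.0034,-0.0353]
    - [0.0291,-0.0046,-0.0471]
    - [0.0364,-0.0057,-0.0588]
    - [0.0437,-0.0069,-0.0706]
    - [0.051,-0.008,-0.0824]
    - [0.0583,-0.0092,-0.0941]
    - [0.0656,-0.0103,-0.1059]
    - [0.0729,-0.0115,-0.1177]
    - [0.0802,-0.0126,-0.1294]
    - [0.0802,-0.0126,-0.1294]

```text
time_s: 17.15
tcp_pos: [0.4796, -0.043, 0.1803]
tool_rot: [0.229, 0.657, 0.701, 0.156]
contact_force: [-6.3, 0.3, 5.6]
finger_gap: 0.0154
finger_force: 58.1
```

```bash
python3 -c "
from h import *
tell()"
```

```text
t 17.15 X [ 0.4796 -0.043   0.1803] yang -0.2225 tilt err 0.0014 F(u,l,n) [-2.3 -0.7  8. ] Mn -0.131 M [ 0.05  0.68 -0.19] gap 0.015354266292667739 ff 58.06029846013189 tau6 0.348 q [-0.22 -0.6   2.4   0.05  0.78 -0.31]
```

Emit:
drive_tool:
  travel:
    - [0,0,0]
    - [0,0,0]
    - [0,0,0]
    - [0,0,0]
  angular:
    - [0.0073,-0.0011,-0.0118]
    - [0.0146,-0.0023,-0.0235]
    - [0.0219,-0.0034,-0.0353]
    - [0.0219,-0.0034,-0.0353]

```text
time_s: 17.48
tcp_pos: [0.4796, -0.043, 0.1803]
tool_rot: [0.207, 0.743, 0.61, 0.184]
contact_force: [-5.5, 1.0, 4.6]
finger_gap: 0.0151
finger_force: 58.1
```

```bash
python3 -c "
from h import *
tell()"
```

```text
t 17.4833 X [ 0.4796 -0.043   0.1803] yang 0.0394 tilt err 0.0013 F(u,l,n) [-2.3  0.2  6.9] Mn -0.169 M [ 0.07  0.64 -0.22] gap 0.015074663105934596 ff 58.06661578411081 tau6 0.355 q [-0.22 -0.6   2.4   0.05  0.78 -0.05]
```

Emit:
drive_tool:
  travel:
    - [0,0,0]
    - [0,0,0]
    - [0,0,0]
  angular:
    - [0.0073,-0.0011,-0.0118]
    - [0.0146,-0.0023,-0.0235]
    - [0.0146,-0.0023,-0.0235]

```text
time_s: 17.73
tcp_pos: [0.4795, -0.0431, 0.1803]
tool_rot: [0.191, 0.791, 0.546, 0.201]
contact_force: [-5.8, 3.3, 6.5]
finger_gap: 0.015
finger_force: 86.8
```

```bash
python3 -c "
from h import *
tell()"
```

```text
t 17.7333 X [ 0.4795 -0.0431  0.1803] yang 0.2056 tilt err 0.0013 F(u,l,n) [-1.8  2.3  8.8] Mn 2.07 M [-0.73  0.68  1.93] gap 0.015026480960995998 ff 86.81456711143255 tau6 2.658 q [-0.22 -0.6   2.4   0.05  0.78  0.12]
```

Emit:
drive_tool:
  travel:
    - [0,0,0]
    - [0,0,0]
    - [0,0,0]
  angular:
    - [0.0058,-0.0009,-0.0094]
    - [0.0117,-0.0018,-0.0188]
    - [0.0117,-0.0018,-0.0188]

```text
time_s: 17.98
tcp_pos: [0.4793, -0.0432, 0.1803]
tool_rot: [0.178, 0.824, 0.494, 0.212]
contact_force: [-4.3, 4.1, 5.5]
finger_gap: 0.015
finger_force: 177.1
```

```bash
python3 -c "
from h import *
tell()"
```

```text
t 17.9833 X [ 0.4793 -0.0432  0.1803] yang 0.3338 tilt err 0.0019 F(u,l,n) [-1.2  3.3  7.2] Mn 5.19 M [-1.42  1.06  5.14] gap 0.015018801264207396 ff 177.09400038263993 tau6 5.88 q [-0.22 -0.6   2.4   0.05  0.78  0.25]
```

Emit:
drive_tool:
  travel:
    - [0,0,0]
    - [0,0,0]
  angular:
    - [-0.0087,0.0014,0.0141]
    - [-0.0087,0.0014,0.0141]

```text
time_s: 18.15
tcp_pos: [0.4795, -0.0432, 0.1801]
tool_rot: [0.188, 0.799, 0.534, 0.203]
contact_force: [-4.8, 0.6, 6.8]
finger_gap: 0.0155
finger_force: 107.0
```

Emit:
drive_tool:
  travel:
    - [0,0,0]
    - [0,0,0]
    - [0,0,0]
    - [0,0,0]
  angular:
    - [0,0,0]
    - [0,0,0]
    - [0,0,0]
    - [0,0,0]
  grip: -0.2

```text
time_s: 18.48
tcp_pos: [0.4792, -0.0429, 0.1782]
tool_rot: [0.185, 0.802, 0.53, 0.204]
contact_force: [-0.4, 0.1, -0.2]
finger_gap: 0.0512
finger_force: 0.0
```

Emit:
drive_tool:
  travel:
    - [-0.12,0.02,0.2]
    - [-0.26,0.04,0.42]
    - [-0.26,0.04,0.42]
    - [-0.26,0.04,0.42]
    - [-0.26,0.04,0.42]
  angular:
    - [0,0,0]
    - [0,0,0]
    - [0,0,0]
    - [0,0,0]
    - [0,0,0]

```text
time_s: 18.9
tcp_pos: [0.4275, -0.035, 0.2636]
tool_rot: [0.186, 0.802, 0.53, 0.205]
contact_force: [-0.2, 0.3, -0.4]
finger_gap: 0.0512
finger_force: 0.0
```

Run:
```python
from h import *
tell(); go('dial',-.87+np.pi/2,.12)
p=np.load("mill.npy"); u,l,n=frame(p[2]); C=np.array([*p[:2],.185])
t=np.mean([robot.read_camera("top") for _ in range(5)],0)[:,:,::-1]
def rect(cam,im,h,rad,sc):
    k=np.arange(-rad,rad,1/sc); A,B=np.meshgrid(k,-k)
    X=C+(B.ravel()[:,None]*u-A.ravel()[:,None]*l)/1000+h*n
    m=proj(cam,X).reshape(*A.shape,2).astype(np.float32)
    return cv2.remap(im.astype(np.float32),m[...,0],m[...,1],cv2.INTER_CUBIC)
a=rect("top",t,.010,65,3); b=rect("top",t,.053,65,3)
f=lambda o,g,k:np.clip((o-g)*k,0,255).astype(np.uint8)
cv2.imwrite("pics/d.png",np.hstack([f(a,100,1.8),f(b,0,2.2)]))
```

```text
t 18.9 X [ 0.4275 -0.035   0.2636] yang 0.2468 tilt err 0.0024 F(u,l,n) [-0.5  0.3 -0.2] Mn -0.002 M [ 0.01  0.28 -0.02] gap 0.051223690903388804 ff 0.0 tau6 0.003 q [-0.24 -0.84  2.39  0.05  1.03  0.15]
dial 0.12 travel [0.292 0.399 0.116] ang [ 0.0378 -0.0056 -0.0613] target [0.486 0.045 0.287]
```

View pics/d.png

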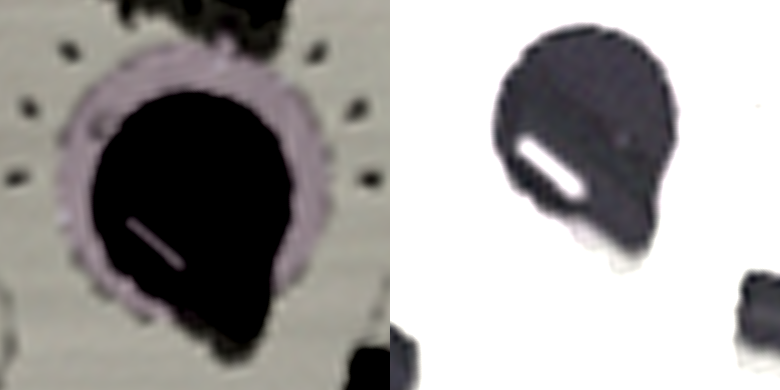

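The left half, 3 px/mm centred at (195,195), shows the ring, a bit of the pointer at (103,125) and the mark line from (130,222) to (183,267). The tab base is at (228,45), now partly in the top knob's shadow. Next I'll measure the ring centre, the tab angle and the mark line numerically.

```bash
cat > ring.py <<'E'
from h import *
p=np.load("mill.npy"); u,l,n=frame(p[2]); C=np.array([*p[:2],.185])
def rect(cam,im,h,rad=65,sc=4):
    k=np.arange(-rad,rad,1/sc); A,B=np.meshgrid(k,-k)
    X=C+(B.ravel()[:,None]*u-A.ravel()[:,None]*l)/1000+h*n
    m=proj(cam,X).reshape(*A.shape,2).astype(np.float32)
    return A,B,cv2.remap(im.astype(np.float32),m[...,0],m[...,1],cv2.INTER_CUBIC)
def purple(im): return (im[...,0]+im[...,2])/2-im[...,1]
def ringtab(t):
    A,B,r=rect("top",t,.006); v=purple(r); v=v-np.median(v[(np.hypot(A,B)>56)])
    th=np.deg2rad(np.arange(-110,111,3)); th=th[np.abs(th-.15)>.35]; c=np.zeros(2); R=46
    for _ in range(5): # ring outer edge along radii -> circle fit
        P=[]
        for a in th:
            rr=np.arange(38,56,.25); x=(c[0]+rr*np.sin(a)+65)*4; y=(65-(c[1]+rr*np.cos(a)))*4
            s=cv2.remap(v.astype(np.float32),x.astype(np.float32).reshape(1,-1),y.astype(np.float32).reshape(1,-1),1).ravel()
            ref=np.median(s[(rr>40)&(rr<43)]);
            if ref<4: continue
            i=np.nonzero((s<ref/2)&(rr>42))[0]
            if len(i): P.append(c+rr[i[0]]*np.array([np.sin(a),np.cos(a)]))
        P=np.array(P); q=np.linalg.lstsq(np.c_[2*P,np.ones(len(P))],(P**2).sum(1),rcond=None)[0]
        c=q[:2]; R=np.sqrt(q[2]+c@c)
    print("ring centre",c.round(2),"R",R.round(2),len(P))
    A,B,r=rect("top",t,.010); v=purple(r); v=v-np.median(v[(np.hypot(A,B)>56)])
    rr=np.hypot(A-c[0],B-c[1]); an=np.arctan2(A-c[0],B-c[1])
    for a0 in np.arange(-1.2,1.25,.1):
        k=(rr>48.5)&(rr<57)&(np.abs(an-a0)<.05); print(f"{a0:.1f}:{v[k].mean():.1f}",end=" ")
    k=(rr>48.5)&(rr<57)&(np.abs(an-.2)<.3); w=np.clip(v[k]-3,0,None); print("\n tab angle",(w*an[k]).sum()/w.sum(),"r",(w*rr[k]).sum()/w.sum())
    return c
def markline(t):
    A,B,r=rect("top",t,.0535); g=r.min(2); k=(np.hypot(A,B)<30)&(g>65)&(cv2.erode(cv2.dilate((g<60).astype(np.uint8),np.ones((41,41))),np.ones((41,41)))>0)
    nn,lab,st,_=cv2.connectedComponentsWithStats(k.astype(np.uint8)); i=1+np.argmax(st[1:,4]); y,x=np.nonzero(lab==i)
    w,V=np.linalg.eigh(np.cov(A[y,x],B[y,x])); d=V[:,1]; print("mark line: n",len(y),"c",A[y,x].mean().round(1),B[y,x].mean().round(1),"sd",np.sqrt(w).round(1),"angle",np.arctan(d[0]/d[1]).round(3))
E
python3 - <<'E'
from ring import *
t=np.load("avg.npz")["t"]; ringtab(t); markline(t)
t2=np.mean([robot.read_camera("top") for _ in range(5)],0)[:,:,::-1]; ringtab(t2); markline(t2)
E
```

```text
ring centre [-1.03  2.77] R 45.83 57
-1.2:-0.1 -1.1:-0.5 -1.0:0.2 -0.9:0.4 -0.8:0.3 -0.7:-0.3 -0.6:-0.3 -0.5:0.3 -0.4:3.4 -0.3:4.1 -0.2:3.5 -0.1:1.5 0.0:0.7 0.1:1.0 0.2:6.6 0.3:2.9 0.4:0.2 0.5:0.3 0.6:0.1 0.7:-0.0 0.8:-0.2 0.9:0.1 1.0:-0.1 1.1:-0.7 1.2:0.0 
 tab angle 0.22381565324985075 r 52.36123751070941
mark line: n 2980 c -11.3 9.5 sd [2.  7.8] angle -0.851
ring centre [-0.9   2.69] R 45.82 60
-1.2:-0.1 -1.1:-0.4 -1.0:0.2 -0.9:0.3 -0.8:0.3 -0.7:-0.3 -0.6:-0.0 -0.5:0.3 -0.4:0.3 -0.3:0.0 -0.2:0.6 -0.1:1.1 0.0:1.2 0.1:1.7 0.2:5.7 0.3:3.2 0.4:1.3 0.5:1.3 0.6:0.1 0.7:0.2 0.8:-0.2 0.9:-0.1 1.0:-0.6 1.1:-0.5 1.2:-0.3 
 tab angle 0.21658441370175796 r 51.43285658772799
mark line: n 2966 c -11.3 9.5 sd [2.  7.8] angle -0.85
```

```bash
python3 -c "
from h import *
go('dial',-.85+np.pi/2,.12)"
```

```text
dial 0.12 travel [0.294 0.399 0.125] ang [ 0.0393 -0.0065 -0.0642] target [0.486 0.045 0.287]
```

Emit:
drive_tool:
  travel:
    - [0.1,0.13,0.04]
    - [0.2,0.26,0.08]
    - [0.285,0.39,0.115]
    - [0.285,0.39,0.115]
    - [0.285,0.39,0.115]
    - [0.285,0.39,0.115]
  angular:
    - [0.01,-0.0015,-0.016]
    - [0.02,-0.003,-0.032]
    - [0.03,-0.0045,-0.048]
    - [0.0395,-0.006,-0.064]
    - [0.0395,-0.006,-0.064]
    - [0.0395,-0.006,-0.064]

```text
time_s: 19.9
tcp_pos: [0.4846, 0.0442, 0.2852]
tool_rot: [0.132, 0.904, 0.328, 0.241]
contact_force: [0.5, 0.1, -0.2]
finger_gap: 0.051
finger_force: 0.0
```

```bash
python3 -c "
from h import *
tell();go('dial',-.85+np.pi/2,.024)"
```

```text
t 19.9 X [0.4846 0.0442 0.2852] yang 0.7191 tilt err 0.0036 F(u,l,n) [ 0.3  0.2 -0.4] Mn -0.036 M [ 0.08  0.25 -0.02] gap 0.05098683657343988 ff 0.0 tau6 0.611 q [ 0.04 -0.63  2.25 -0.12  0.98  0.95]
dial 0.024 travel [ 0.259 -0.037 -0.399] ang [-0.0003 -0.0004 -0.0004] target [0.536 0.037 0.205]
```

Emit:
drive_tool:
  travel:
    - [0.12,-0.02,-0.19]
    - [0.252,-0.045,-0.4]
    - [0.252,-0.045,-0.4]
    - [0.252,-0.045,-0.4]
    - [0.252,-0.045,-0.4]
    - [0.252,-0.045,-0.4]
  angular:
    - [0,0,0]
    - [0,0,0]
    - [0,0,0]
    - [0,0,0]
    - [0,0,0]
    - [0,0,0]

```text
time_s: 20.4
tcp_pos: [0.5351, 0.0339, 0.2071]
tool_rot: [0.133, 0.904, 0.327, 0.243]
contact_force: [0.1, -0.3, 1.2]
finger_gap: 0.0513
finger_force: 0.0
```

Emit:
drive_tool:
  travel:
    - [0,0,0]
    - [0,0,0]
    - [0,0,0]
    - [0,0,0]
    - [0,0,0]
    - [0,0,0]
  angular:
    - [0,0,0]
    - [0,0,0]
    - [0,0,0]
    - [0,0,0]
    - [0,0,0]
    - [0,0,0]
  grip: 1

```text
time_s: 20.9
tcp_pos: [0.5341, 0.0354, 0.2068]
tool_rot: [0.131, 0.904, 0.327, 0.242]
contact_force: [-10.2, 6.5, 6.6]
finger_gap: 0.0155
finger_force: 58.8
```

```bash
python3 -c "
from h import *
tell()"
```

```text
t 20.9 X [0.5341 0.0354 0.2068] yang 0.7204 tilt err 0.0043 F(u,l,n) [-5.9  4.9 11.5] Mn 0.04 M [0.66 1.02 0.35] gap 0.015466857274659776 ff 58.76925587654114 tau6 -0.001 q [ 0.01 -0.44  2.26 -0.12  0.77  0.95]
```

Emit:
drive_tool:
  travel:
    - [-0.003,0.005,0]
    - [-0.003,0.005,0]
    - [-0.003,0.005,0]
    - [-0.003,0.005,0]
    - [-0.003,0.005,0]
    - [-0.003,0.005,0]
    - [-0.003,0.005,0]
    - [-0.003,0.005,0]
    - [-0.003,0.005,0]
    - [-0.003,0.005,0]
    - [-0.003,0.005,0]
    - [-0.003,0.005,0]
  angular:
    - [0.0081,-0.0013,-0.0131]
    - [0.0162,-0.0025,-0.0261]
    - [0.0242,-0.0038,-0.0392]
    - [0.0323,-0.0051,-0.0522]
    - [0.0404,-0.0064,-0.0653]
    - [0.0485,-0.0076,-0.0783]
    - [0.0566,-0.0089,-0.0914]
    - [0.0647,-0.0102,-0.1044]
    - [0.0727,-0.0115,-0.1175]
    - [0.0808,-0.0127,-0.1305]
    - [0.0889,-0.014,-0.1436]
    - [0.0889,-0.014,-0.1436]

```text
time_s: 21.9
tcp_pos: [0.534, 0.0362, 0.2067]
tool_rot: [-0.011, 0.944, -0.178, 0.277]
contact_force: [-4.3, 4.8, 2.8]
finger_gap: 0.015
finger_force: 59.1
```

Emit:
drive_tool:
  travel:
    - [0,0,0]
    - [0,0,0]
    - [0,0,0]
  angular:
    - [0,0,0]
    - [0,0,0]
    - [0,0,0]

```text
time_s: 22.15
tcp_pos: [0.534, 0.0363, 0.2067]
tool_rot: [-0.01, 0.945, -0.177, 0.277]
contact_force: [-4.1, 6.0, 2.4]
finger_gap: 0.015
finger_force: 59.1
```

```bash
python3 -c "
from h import *
tell()"
```

```text
t 22.15 X [0.534  0.0363 0.2067] yang 1.7856 tilt err 0.0047 F(u,l,n) [-2.9  5.2  4.7] Mn -0.103 M [0.63 0.67 0.2 ] gap 0.014950446981494916 ff 59.134899973869324 tau6 -0.096 q [ 0.01 -0.44  2.26 -0.12  0.77  2.01]
```

Emit:
drive_tool:
  travel:
    - [0,0,0]
    - [0,0,0]
    - [0,0,0]
    - [0,0,0]
  angular:
    - [0,0,0]
    - [0,0,0]
    - [0,0,0]
    - [0,0,0]
  grip: -0.2

```text
time_s: 22.48
tcp_pos: [0.5341, 0.035, 0.2057]
tool_rot: [-0.009, 0.945, -0.177, 0.277]
contact_force: [-0.8, -0.0, 0.0]
finger_gap: 0.0512
finger_force: 0.0
```

Emit:
drive_tool:
  travel:
    - [-0.12,0.02,0.2]
    - [-0.26,0.04,0.42]
    - [-0.36,0.15,0.5]
    - [-0.45,0.35,0.55]
    - [-0.5,0.55,0.55]
    - [-0.5,0.75,0.55]
    - [-0.5,0.95,0.55]
    - [-0.5,1,0.55]
    - [-0.5,1,0.55]
    - [-0.5,1,0.55]
  angular:
    - [0,0,0]
    - [0,0,0]
    - [0,0,0]
    - [0,0,0]
    - [0,0,0]
    - [0,0,0]
    - [0,0,0]
    - [0,0,0]
    - [0,0,0]
    - [0,0,0]

```text
time_s: 23.32
tcp_pos: [0.4338, 0.2357, 0.3149]
tool_rot: [-0.009, 0.945, -0.176, 0.276]
contact_force: [-0.0, -0.9, 0.1]
finger_gap: 0.051
finger_force: 0.0
```

Run:
```python
from ring import *
tell()
t=np.mean([robot.read_camera("top") for _ in range(6)],0)[:,:,::-1]; s=np.mean([robot.read_camera("scene") for _ in range(6)],0)[:,:,::-1]
np.savez("avg2.npz",t=t,s=s); ringtab(t); markline(t)
f=lambda o,g,k:np.clip((o-g)*k,0,255).astype(np.uint8)
a=rect("top",t,.010,65,3)[2]; b=cv2.resize(s[165:235,250:320],(390,390),interpolation=2)
cv2.imwrite("pics/e.png",np.hstack([f(a,60,1.6),f(b,0,1.6)]))
```

```text
t 23.3167 X [0.4338 0.2357 0.3149] yang 1.7824 tilt err 0.0024 F(u,l,n) [ 0.2 -0.9  0. ] Mn -0.036 M [ 0.1   0.27 -0.01] gap 0.05099995560154406 ff 0.0 tau6 0.035 q [ 0.59 -0.53  2.14 -0.41  1.13  2.63]
ring centre [-1.03  2.66] R 45.84 60
-1.2:-0.3 -1.1:-0.3 -1.0:-0.1 -0.9:0.2 -0.8:0.0 -0.7:-0.2 -0.6:-0.0 -0.5:-0.1 -0.4:0.4 -0.3:0.1 -0.2:0.8 -0.1:1.0 0.0:1.2 0.1:1.6 0.2:6.0 0.3:3.1 0.4:1.4 0.5:1.4 0.6:0.3 0.7:0.1 0.8:-0.2 0.9:0.3 1.0:-0.3 1.1:-0.3 1.2:0.0 
 tab angle 0.22034575816849097 r 51.369546770330366
mark line: n 2660 c 2.0 15.0 sd [1.8 7.5] angle 0.209
```

View pics/e.png

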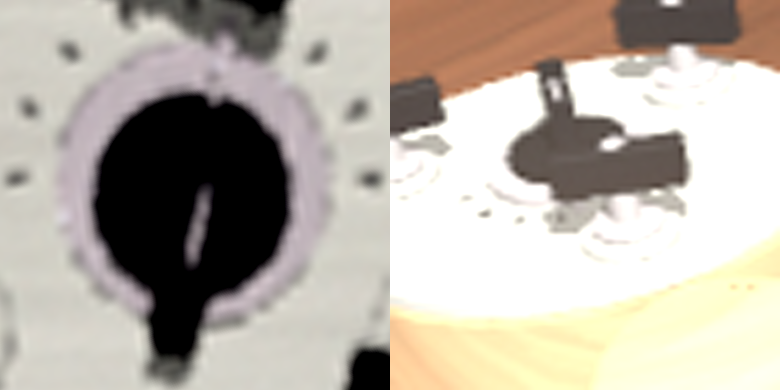

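The left half shows the pointer at (215,90), in line with the tab at (227,45). The mark line reads 0.209 rad and the tab about 0.21–0.22 rad. The ring hasn't moved, and the arm is clear. Handing in.

```bash
python3 -c "
from workcell import robot
print(robot.close_job())"
```

```text
the job is handed in; nothing more can be done
None
```

I tightened the three knobs to their end stops (upper, then left, then right), turned the dial to within about 0.01 rad of the tab by camera with the ring unmoved, and handed the job in at about 24 s; no verdict was shown.

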